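Close the detector box and bolt its lid

TASK

Close the raised lid of the black detector box, then lock it: slide the steel barrel bolt by its red-knobbed handle all the way across into the keeper on the lid, and turn the handle over toward the front of the box until it lies fully down in the notch of the guide. Leave the objective, the bottle and the filter cube beside the box undisturbed.

Things in the scene. Friction and masses are not known exactly. Their poses are not given: they have to be found in the camera images.
- detector_box: Black box fixed to the table, 140 (x) x 240 (y) x 78 mm high; origin: centre of its underside. In its own frame -x is its front (toward the robot), +y its left. Right part (y -118 to -1 mm): open, under a hinged lid. Left part (y 0 to 120): fixed deck, top at z = 78, that carries the barrel bolt; the bolt's axis runs along y at x = -35, z = 94 mm.
- lid (a joint): Angle of the lid (rad): 0 shut and level, positive raised about the box's rear edge; starts at 0.75 to 1.15. Stiff hinge: it stays where it is left and takes 2 to 5 N near its front to push down. The lid is a grey plate, 136 (x) x 117 (y) x 8 mm thick, upper face flush with the deck when shut. Once the bolt is slid under it, it cannot shut.
- lid_hinge (a point): Point on the lid's hinge line, at the middle of the lid's width: in the box frame x = 70, y = -59, z = 74 mm. The hinge line runs along the box's y and lies at half the lid's thickness (4 mm below its upper face when shut).
- lid_front_edge (a point): Point on the lid's upper face at the middle of its free front edge, 138 mm from the hinge line; moves with the lid. A thin aluminium lift tab sticks out 8 mm further at 16 mm to its right.
- keeper (a point): Centre of the aluminium keeper, a staple on the lid (28 mm x, 16 mm y, 29 mm high over the lid), 20 mm right of the lid's left edge, that receives the bolt; with the lid shut it lies on the bolt's axis, and only then can the bolt enter. Moves with the lid.
- bolt (a joint): Travel of the bolt (m) along the box's -y (to the right, toward the lid): 0 withdrawn, 0.050 fully home against its stop, in the keeper. Starts at 0 to 0.012. Friction about 2 N. It slides only with the handle raised. The rod is 12 mm thick, 94 mm long.
- handle (a joint): Turn of the bolt's handle about the bolt's axis (rad): 0 upright, positive toward the box's front, 1.57 fully down: level, pointing to the front, in the notch. Starts at -0.25 to 0.3, stays where it is left, turns with about 1 N at the knob. Away from the notch the front rail stops it at about 0.8; it goes down only within about 3 mm of the bolt's home position, and then locks the bolt.
- knob (a point): Centre of the red ball knob, 18 mm diameter, at the end of the handle; 55 mm from the bolt's axis. The handle's arm between axis and knob is a steel bar 8 mm thick, square to the bolt's axis. Moves with bolt and handle.
- bolt_axis_home (a point): Fixed point of the box on the bolt's axis, where the handle's root lies when the bolt is fully home (box frame x = -35, y = 45, z = 94 mm). At bolt value b the handle's root is (0.050 - b) m further along the box's +y.
- notch (a point): Middle of the floor of the notch in the front rail of the aluminium bolt guide; fixed to the box (box frame x = -48.5, y = 45, z = 89 mm). Notch 14 mm wide, 14 deep. Front rail 3 mm thick, top at z = 103; rear rail, 12 mm behind the bolt's axis, top at z = 94; end brackets (29 mm in x, 10 in y) at y = 17 and 114, top at z = 108 mm.
- objective_mid (a point): Bystander: microscope objective with a blue ring standing upright, 35 mm diameter, 58 mm high; point half-way up. Stands to the right of the box.
- bottle_mid (a point): Bystander: small oil bottle with a black cap, 28 mm diameter, 66 mm high; point half-way up. Stands to the left of the box.
- filter_cube_mid (a point): Bystander: black filter cube with an orange window, 41 x 38 x 43 mm; point half-way up. Stands to the left of the box.

How it is judged (in metres and radians):
On the way, in this order (a step that is already met when the one before it is completed fails the run):
1. the lid is shut (value of joint lid below 0.05 rad), for 0.2 s.
2. with the lid shut, the bolt is home in the keeper (value of joint lid below 0.05 rad and value of joint bolt above 0.045 m), for 0.2 s.
At the end, for the whole second after the job is handed in: The lid is shut (within 0.05 rad), the bolt is fully across in the keeper (within 5 mm of its stop) and its handle lies down in the notch (within 0.17 rad of level) (all of step 2 and value of joint handle above 1.4 rad); the robot touches nothing.
It fails at once if the objective beside the box is pushed more than 25 mm away or tipped over (distance of objective_mid from where it was at the start of the episode above 0.025 m or angle between objective_mid's own z axis and vertical above 0.5 rad).
It fails at once if the bottle beside the box is pushed more than 25 mm away or tipped over (distance of bottle_mid from where it was at the start of the episode above 0.025 m or angle between bottle_mid's own z axis and vertical above 0.5 rad).
It fails at once if the filter cube beside the box is pushed more than 25 mm away or tipped over (distance of filter_cube_mid from where it was at the start of the episode above 0.025 m or angle between filter_cube_mid's own z axis and vertical above 0.5 rad).
It also fails if it takes over 53 s, if anything falls off the work surface, if the arm or the gripper's body presses on something with over 40 N, if the wrist force passes 120 N, or if a joint passes its speed limit or range.

ROBOT

A 6-joint arm with a two-finger parallel gripper is mounted at the origin on a cart in front of the work surface, level with it; the furniture and walls round the work are solid. World frame = base frame: x ahead of the robot, y to its left, z up, the work surface at z = 0. Lengths are in m, angles in degrees, forces in N, time in s.
With the tool pointing down it reaches from about 0.25 to 0.725 m from the base axis. Payload 9.7 kg.
Tool frame: the origin (TCP) lies midway between the tips of the shut fingers; the grasp point (between the pads) lies bot.hold_point_z behind it (bot.hold_point_z is the distance from the TCP to the grasp point, in m); z points along the fingers, y is the line along which they close (so a half turn about z gives the same grasp; the last joint's range is limited). The gripper opens to 85 mm and grips with 20 to 120 N. Pads are 22 mm wide; open, the fingers measure 114 mm over their backs; the gripper's body (76 mm by 85 mm) begins 54 mm behind the grasp point. The pads swing forward as they close: fully open they stand 13 mm farther back than shut.
Start: joints at [66.463, 4.979, 10.078, 95.1, 0, 90], TCP at [0.22, 0.504, 0.231] pointing down, gripper open.
Joint ranges: [-179.16, 179.16], [-48.56, 103.87], [-65.8, 70.77], [-126.05, 130.52], [-82.76, 87.17], [-180, 180]. Speed limits (degrees/s): [127.2, 127.2, 147.25, 180, 180, 180].

INTERFACE

Orientations are given as [roll, pitch, yaw] about the fixed x, y, z axes, in that order (R = Rz(yaw) Ry(pitch) Rx(roll)).
In Python, from workcell import bot, camera, camera_model, ticket gives the robot as it stands.
- The arm moves only by the tool send_rows, never from a script. Its argument "targets" is text: rows parted by semicolons, each of 5 numbers parted by spaces: the shift along the tool's x, y, z in mm, then the turn about the tool's z in degrees, then the closure in counts, from 0 (fully open) to 255 (shut). A call has 1 to 20 rows; each row is the pose to reach, as a shift and turn from the pose commanded when the call began, along the tool's axes at that moment; what a row does not reach only later rows make up. A row lasts 1/8 s, in which the tool goes at most 62.5 mm and 10.7 degrees, less where a joint would pass 70% of its speed; a pose out of reach is approached as far as the arm can. A call with a gripper value outside its range is refused whole. The fingers move at their own pace and stop on an object; "newtons" is the grip in N (left out, the last holds). Time passes only in rows, so rows that repeat a pose let the fingers close. It gives the time, the measured TCP pose, the force, the opening and the grip force at its end, in the units of the state.
- bot.get_obs(): the state, without advancing time (a new reading comes with each control period).
- camera(name): name is "side" or "top"; returns the picture (480x640x3 uint8, blue, green, red); there is no depth.
- camera_model(name): a dict with "K" (3x3 intrinsics, pixels), "dist_coeffs" ([k1, k2, p1, p2, k3] as OpenCV has them; the pictures are not rectified), "pose" (4x4, takes a point from camera to world coordinates). Camera axes: x right, y down, z forward; pixel columns grow to the right and rows downward; lengths in m; the calibration is good to about 2 mm. A picture is of the moment at which its call begins. camera_model takes no time and is no camera call.
- ticket.job_done(): hands the job in; it is judged then, once.
The state is a dict: "time": time; "q": joint angles; "qd": joint speeds; "joint_efforts": joint torques, N m; "ee_pos": TCP position; "tcp_rot": TCP orientation; "wrist_force": force on the tool from outside, world axes, zero at the start; "torque": the same for the moment, N m; "opening": finger opening in m; "grasp_force": force on a finger pad.
Only numpy, scipy, OpenCV 4.12 (cv2) and the standard library are available. Lean on these libraries where they do the work, as an engineer would, in place of code of your own. Each camera call takes 0.05 s, during which the arm holds its last target. There are 200 camera calls.

## Working session

There is one attempt and no reset: what is moved stays moved. The work goes in short steps, Python scripts to look and compute and a tool call to move; the robot and the scene stay as the last step left them, time stands still between calls to the robot, and variables do not carry over. Pictures are saved under pics/ and viewed, at most 10 in all, crops included, and the job is handed in when it is done.

Besides the shell and the picture viewer there is one more tool, called after "Emit:" by a JSON object that holds its "api" and its "payload", one argument or row to a line. send_rows: Moves the arm, as the interface text tells. Its arguments: {"type":"object","properties":{"targets":{"type":"string"},"newtons":{"type":"number"}},"required":["targets"]}

```bash
ls; mkdir -p pics; python3 - <<'E'
from workcell import bot,camera,camera_model
import cv2
for n in("side","top"):
    cv2.imwrite(f"pics/{n}0.png",camera(n)); m=camera_model(n); print(n,m)
print(bot.get_obs(),bot.hold_point_z)
E
```

```text
pics
side {'K': array([[489.25034751,   0.        , 317.79697661],
       [  0.        , 489.25034751, 238.09975189],
       [  0.        ,   0.        ,   1.        ]]), 'dist_coeffs': array([-0.02559999,  0.        ,  0.        ,  0.        ,  0.        ]), 'pose': array([[-0.96348513, -0.14570653,  0.22464643,  0.36635313],
       [-0.26757653,  0.55514125, -0.78754111,  0.75260863],
       [-0.00996062, -0.81889425, -0.57385798,  0.60366985],
       [ 0.        ,  0.        ,  0.        ,  1.        ]])}
top {'K': array([[598.42115522,   0.        , 317.65799298],
       [  0.        , 598.42115522, 241.74887469],
       [  0.        ,   0.        ,   1.        ]]), 'dist_coeffs': array([0.05711237, 0.        , 0.        , 0.        , 0.        ]), 'pose': array([[-0.02372028, -0.99955222,  0.01824036,  0.53587368],
       [-0.99948778,  0.02331878, -0.02191809,  0.09786999],
       [ 0.02148293, -0.01875092, -0.99959336,  0.9741157 ],
       [ 0.        ,  0.        ,  0.        ,  1.        ]])}
{'time': 0.1, 'q': array([ 6.64618620e+01,  5.00744106e+00,  1.00379830e+01,  9.50990581e+01,
       -1.69872712e-04,  8.99989607e+01]), 'qd': array([-0.00308034, -0.13803084,  0.04569631,  0.01030947, -0.08227684,
       -0.07408281]), 'joint_efforts': array([ 7.56826539e-04, -5.21564376e+01,  4.65651798e+01,  1.60809082e-02,
        6.71413636e-05, -1.31904523e-05]), 'ee_pos': array([0.21956508, 0.50404523, 0.23064978]), 'tcp_rot': array([-1.79931484e+02,  1.68629809e-04,  1.56462901e+02]), 'wrist_force': array([-0.18268812,  0.61174263, -0.23859038]), 'torque': array([-0.03647848,  0.0485686 , -0.02642872]), 'grasp_force': 0.0, 'opening': 0.0854806950014807} 0.0187
```

View pics/side0.png

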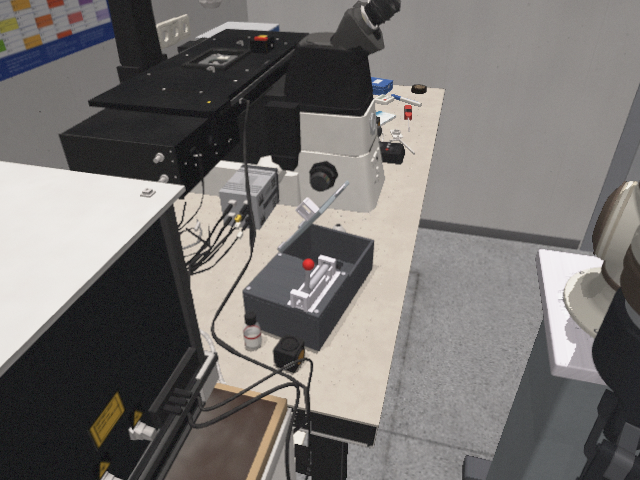

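View pics/top0.png

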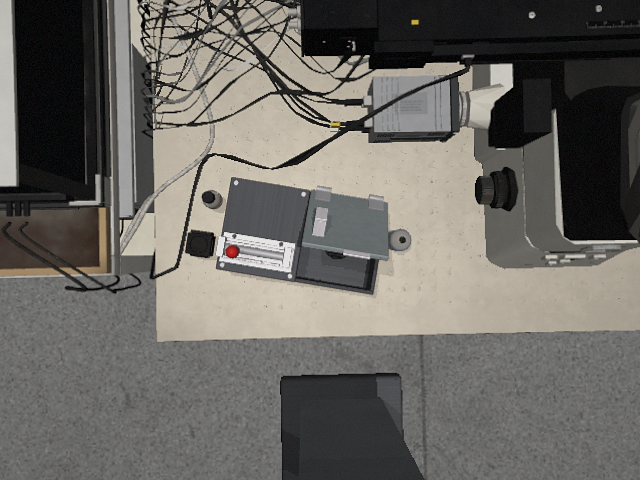

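The side view shows the box with the red knob at about (308,264) and the lid raised. In the top view the box has corners near (233,178), (216,268) and (374,293), with the knob at about (232,252). I'll enlarge both.

```bash
python3 - <<'E'
import cv2
a=cv2.imread("pics/top0.png")[165:315,180:430]; cv2.imwrite("pics/topc.png",cv2.resize(a,None,fx=3.2,fy=3.2,interpolation=cv2.INTER_CUBIC))
a=cv2.imread("pics/side0.png")[175:375,230:400]; cv2.imwrite("pics/sidec.png",cv2.resize(a,None,fx=3,fy=3,interpolation=cv2.INTER_CUBIC))
E
```

```text
(no output)
```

View pics/topc.png

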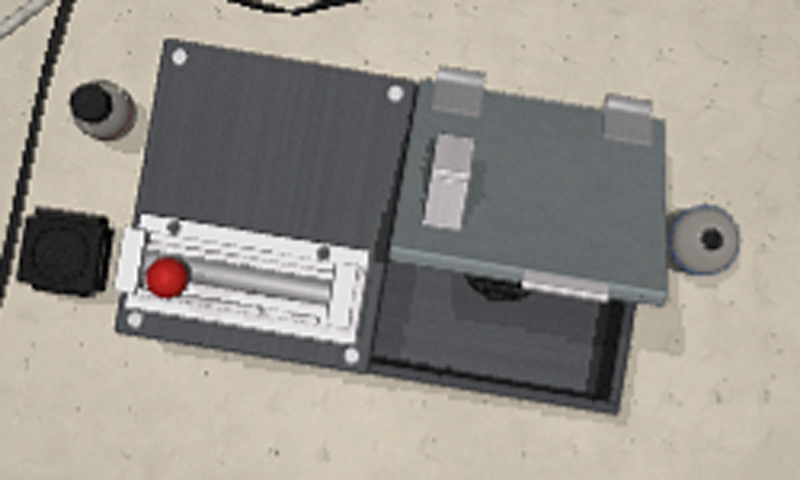

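View pics/sidec.png

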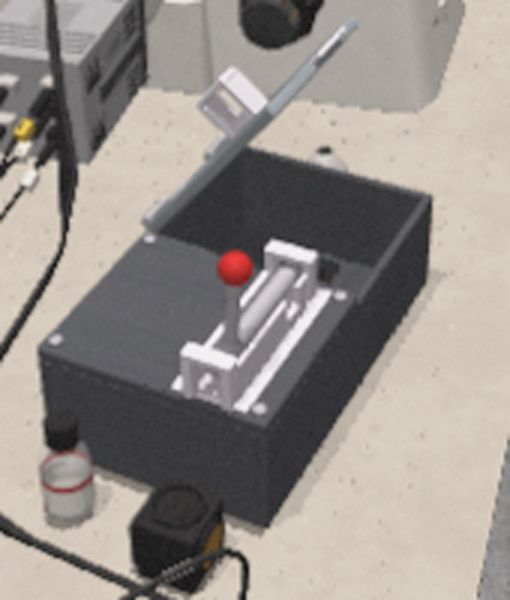

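The crops show the deck corners, knob and lid edge clearly. I'll fit box pose, lid, bolt and handle to the pixels I read.

```bash
cat >h.py <<'E'
import numpy as np,cv2
from scipy.optimize import least_squares
from workcell import bot,camera,camera_model
M={n:camera_model(n) for n in("side","top")}
def proj(n,P):
    T=np.linalg.inv(M[n]["pose"])
    return cv2.projectPoints(np.array(P,float),cv2.Rodrigues(T[:3,:3])[0],T[:3,3],M[n]["K"],M[n]["dist_coeffs"])[0][:,0]
def lidp(a,d,y,up): # d from hinge, up above mid plane
    return [70-d*np.cos(a)-up*np.sin(a)*-1*-1 if 0 else 70-d*np.cos(a)+up*np.sin(a),y,74+d*np.sin(a)+up*np.cos(a)]
def knob(b,h): return [-35-55*np.sin(h),45+50-b,94+55*np.cos(h)]
def world(p,P):
    c,s=np.cos(p[2]),np.sin(p[2]); P=np.atleast_2d(P)/1000
    return np.c_[p[0]+c*P[:,0]-s*P[:,1],p[1]+s*P[:,0]+c*P[:,1],P[:,2]]
E
cat >fit.py <<'E'
from h import *
def pts(p):
    a,b,h=p[3],p[4],p[5]; k=knob(b,h)
    t=[[70,120,78],[-70,120,78],[70,0,78],[-70,0,78],k,lidp(a,138,-1,4),lidp(a,138,-118,4)]
    s=[[70,120,78],[-70,120,78],[-70,120,0],[-70,0,78],k,lidp(a,138,-1,4)]
    return proj("top",world(p,t)),proj("side",world(p,s))
tp=np.array([[166,40],[118,332],[416,80],[370,370],[168,277],[393,255],[665,300]])/3.2+[180,165]
sp=np.array([[40,348],[270,425],[265,528],[360,303],[235,268],[352,22]])/3+[230,175]
def res(p):
    a,b=pts(p); return np.r_[(a-tp).ravel(),(b-sp).ravel()]
r=least_squares(res,[.55,.1,-.15,.9,5,0],x_scale=[.01,.01,.1,.1,5,.1],loss="soft_l1")
print(r.x.round(4)); print(res(r.x).reshape(-1,2).round(1))
p=r.x; np.save("p.npy",p)
for n,P in dict(knob=knob(p[4],p[5]),knobhome=knob(50,p[5]),axis=[-35,45,94],lidfront=lidp(p[3],138,-59,4),lidshut=[-68,-59,78],tab=lidp(p[3],146,-75,0)).items(): print(n,world(p,P).round(4))
E
python3 fit.py
```

```text
[ 0.5611  0.0997 -0.1843  0.885   2.8214  0.0653]
[[ -0.5  -0.5]
 [ -0.8   0.9]
 [  0.7   0.1]
 [  0.1   1.7]
 [ -0.2   0.1]
 [ -0.8   0. ]
 [  1.5   0.1]
 [ -1.1  -0.9]
 [ -0.6  -0.6]
 [  1.4   0.1]
 [  0.2  -4.6]
 [ -0.   -0.4]
 [-26.7  28.9]]
knob [[0.5401 0.1974 0.1489]]
knobhome [[0.5314 0.151  0.1489]]
axis [[0.535  0.1503 0.094 ]]
lidfront [[0.5362 0.0443 0.1833]]
lidshut [[0.4835 0.0541 0.078 ]]
tab [[0.5253 0.0301 0.187 ]]
```

```bash
sed -i 's/\[-70,0,78\],k,lidp(a,138,-1,4)\]$/[-70,0,70],k,lidp(a,138,-118,4)]/' fit.py; python3 fit.py
```

```text
[ 0.5619  0.1    -0.179   0.8748  3.0731  0.0701]
[[-1.  -0.7]
 [-0.9  0.8]
 [ 0.2 -0.5]
 [ 0.1  1.2]
 [-0.2  0.1]
 [-1.1  0.3]
 [ 1.1 -0.1]
 [-1.5 -0.7]
 [-0.7 -0.5]
 [ 1.3  0.1]
 [-0.4 -1.1]
 [-0.  -0.4]
 [ 1.3 -1.7]]
knob [[0.5401 0.1974 0.1489]]
knobhome [[0.5317 0.1512 0.1489]]
axis [[0.5355 0.1505 0.094 ]]
lidfront [[0.5363 0.0447 0.1825]]
lidshut [[0.4845 0.054  0.078 ]]
tab [[0.5253 0.0304 0.186 ]]
```

```bash
cat >>h.py <<'E'
def rows(P,turn_to=None):
    """box-frame TCP targets (mm) -> tool shifts mm; turn to align tool y with box y"""
    p=np.load("p.npy"); o=bot.get_obs(); from scipy.spatial.transform import Rotation as R
    Rt=R.from_euler("xyz",o["tcp_rot"],degrees=True).as_matrix()
    print("t",o["time"],"F",o["wrist_force"].round(1),"open",o["opening"])
    by=np.array([-np.sin(p[2]),np.cos(p[2]),0]); v=Rt.T@by
    print("turn",np.degrees(np.arctan2(-v[0],v[1])).round(1))
    c=(np.linalg.inv(np.array([[np.cos(p[2]),-np.sin(p[2])],[np.sin(p[2]),np.cos(p[2])]]))@(o["ee_pos"][:2]-p[:2]))*1000
    print("tcp in box",c.round(1),(o["ee_pos"][2]*1000).round(1))
    for q in world(p,P): print(((q-o["ee_pos"])@Rt*1000).round(1))
E
python3 -c "
from h import *
rows([[-4,-75,215],[-4,-75,185],[-18,-75,163],[-31,-75,140],[-40,-75,116],[-44,-75,97],[-45,-75,77],[-45,-75,180]])"
```

```text
t 0.1 F [-0.2  0.6 -0.2] open 0.0854806950014807
turn -13.3
tcp in box [-408.9  336.6] 230.6
[-488.6 -307.6   16. ]
[-488.6 -307.6   46. ]
[-475.  -310.8   68. ]
[-462.3 -313.7   91. ]
[-453.5 -315.8  115. ]
[-449.6 -316.7  134. ]
[-448.7 -316.9  154. ]
[-448.7 -317.    51. ]
```

Emit:
{"api": "send_rows", "payload": {
  "targets": "-50 -30 0 -4 255;-100 -60 0 -8 255;-145 -92 0 -13.3 255;-190 -120 0 -13.3 255;-235 -148 0 -13.3 255;-280 -176 0 -13.3 255;-325 -204 0 -13.3 255;-370 -232 0 -13.3 255;-415 -260 0 -13.3 255;-455 -285 0 -13.3 255;-489 -308 5 -13.3 255;-489 -308 10 -13.3 255;-489 -308 16 -13.3 255;-489 -308 16 -13.3 255;-489 -308 16 -13.3 255;-489 -308 16 -13.3 255"
}}

```text
time: 2.1
ee_pos: [0.5449, 0.0271, 0.2157]
tcp_rot: [180.0, 0.0, 169.8]
wrist_force: [0.1, -0.3, 0.1]
opening: 0.0001
grasp_force: 0.0
```

```bash
python3 -c "
from h import *
rows([[-4,-75,185],[-18,-75,163],[-31,-75,140],[-40,-75,116],[-44,-75,97],[-45,-75,77],[-45,-75,180]])"
```

```text
t 2.1 F [ 0.1 -0.3  0.1] open 0.00013261838080591378
turn 0.1
tcp in box [ -3.8 -74.8] 215.7
[ 0.2 -0.2 30.7]
[14.2 -0.2 52.7]
[27.2 -0.2 75.7]
[36.3 -0.2 99.7]
[ 40.3  -0.2 118.7]
[ 41.3  -0.2 138.7]
[41.2 -0.2 35.7]
```

Emit:
{"api": "send_rows", "payload": {
  "targets": "0 0 15 0 255;0 0 28 0 255;5 0 38 0 255;10 0 46 0 255;14 0 53 0 255;19 0 61 0 255;23 0 68 0 255;27 0 76 0 255;30 0 84 0 255;33 0 92 0 255;36 0 100 0 255;38 0 107 0 255;39 0 114 0 255;40 0 120 0 255;41 0 126 0 255;41 0 131 0 255;41 0 135 0 255;41 0 137 0 255;41 0 138 0 255;41 0 138 0 255"
}}

```text
time: 4.6
ee_pos: [0.5046, 0.0339, 0.0779]
tcp_rot: [180.0, 0.0, 169.8]
wrist_force: [-3.9, 0.2, 5.9]
opening: -0.0001
grasp_force: 3.1
```

Emit:
{"api": "send_rows", "payload": {
  "targets": "0 0 1 0 255;0 0 2 0 255;0 0 2 0 255"
}}

```text
time: 4.97
ee_pos: [0.5047, 0.0339, 0.0776]
tcp_rot: [180.0, 0.1, 169.8]
wrist_force: [-9.7, -1.4, 20.5]
opening: -0.0001
grasp_force: 9.9
```

Hard stop: the lid is shut. Next I retreat upward and move over the knob.

```bash
python3 -c "
from h import *
p=np.load('p.npy');k=knob(p[4],p[5]);print(k)
rows([[-45,-75,215],[k[0],k[1],215],[k[0],k[1],k[2]-16]])"
```

```text
[np.float64(-38.8508500420729), np.float64(91.92688384067651), np.float64(148.86502486970608)]
t 4.975 F [-9.7 -1.4 20.5] open -7.382367456644251e-05
turn 0.0
tcp in box [-44.6 -75.2] 77.6
[   0.2    0.3 -137.4]
[  -6.   167.2 -137.3]
[ -5.8 167.2 -55.2]
```

Emit:
{"api": "send_rows", "payload": {
  "targets": "0 0 -40 0 255;0 0 -90 0 200;0 0 -138 0 0;-2 50 -138 0 0;-4 100 -138 0 0;-6 145 -138 0 0;-6 167 -138 0 0;-6 167 -138 0 0;-6 167 -138 0 0;-6 167 -115 0 0;-6 167 -90 0 0;-6 167 -70 0 0;-6 167 -57 0 0;-6 167 -57 0 0"
}}

```text
time: 6.72
ee_pos: [0.5399, 0.1963, 0.1318]
tcp_rot: [-180.0, -0.1, 169.7]
wrist_force: [-0.5, -0.0, 0.0]
opening: 0.0856
grasp_force: 0.0
```

```bash
python3 - <<'E'
from h import *
a=cv2.resize(camera("side")[175:375,230:400],None,fx=2.5,fy=2.5,interpolation=2)
b=cv2.resize(camera("top")[165:315,180:430],None,fx=1.5,fy=1.5,interpolation=2)
c=np.zeros((500,800,3),np.uint8);c[:500,:425]=a;c[:225,425:800]=b;cv2.imwrite("pics/g.png",c)
rows([[0,0,0]])
E
```

```text
t 6.825 F [-0.3 -0.2 -0.1] open 0.08548634708815778
turn -0.0
tcp in box [-38.4  91.5] 133.2
[-38.3 -91.6 133.2]
```

View pics/g.png

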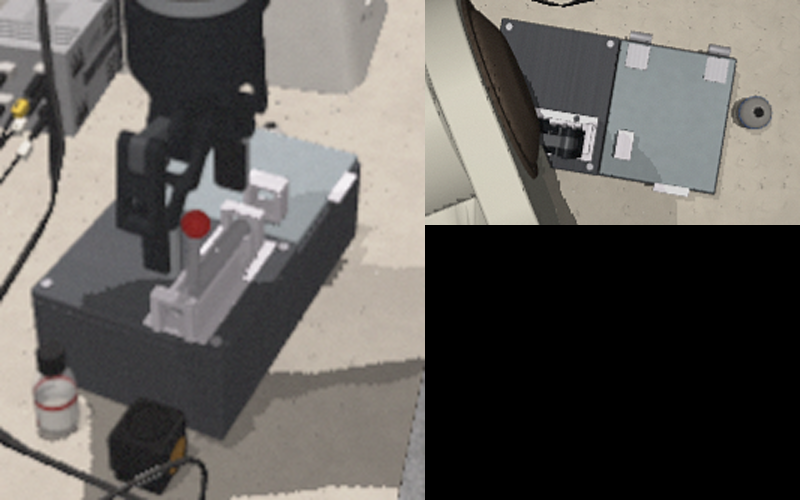

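The lid is shut, the knob at (195,225) sits between the finger tips at (157,270) and (232,188), and the bystanders are undisturbed. I'll grip the knob and slide it.

Emit:
{"api": "send_rows", "payload": {
  "targets": "0 0 0 0 255;0 0 0 0 255;0 0 0 0 255;0 0 0 0 255;0 0 0 0 255;0 0 0 0 255;0 0 0 0 255;0 0 0 0 255",
  "newtons": 20
}}

```text
time: 7.82
ee_pos: [0.5403, 0.1972, 0.1325]
tcp_rot: [180.0, 0.0, 169.8]
wrist_force: [-0.7, 1.0, 4.0]
opening: 0.0164
grasp_force: 19.6
```

Emit:
{"api": "send_rows", "payload": {
  "targets": "0 -4 0 0 255;0 -9 0 0 255;0 -14 0 0 255;0 -19 0 0 255;0 -24 0 0 255;0 -29 0 0 255;0 -34 0 0 255;0 -38 0 0 255;0 -41 0 0 255;0 -43 0 0 255;0 -44 0 0 255;0 -44 0 0 255"
}}

```text
time: 9.32
ee_pos: [0.5323, 0.1535, 0.1324]
tcp_rot: [-180.0, 0.0, 169.7]
wrist_force: [-1.3, 1.6, 4.9]
opening: 0.0161
grasp_force: 19.7
```

Emit:
{"api": "send_rows", "payload": {
  "targets": "0 -1 0 0 255;0 -2 0 0 255;0 -2.5 0 0 255;0 -3 0 0 255;0 -3 0 0 255"
}}

```text
time: 9.95
ee_pos: [0.5321, 0.1521, 0.1325]
tcp_rot: [179.8, 0.0, 169.8]
wrist_force: [0.6, 9.9, 3.6]
opening: 0.0164
grasp_force: 19.9
```

```bash
python3 -c "
from h import *
rows([[0,0,0]])"
```

```text
t 9.95 F [0.6 9.9 3.6] open 0.016421634405463976
turn 0.1
tcp in box [-38.6  46. ] 132.5
[-38.5 -46.4 132.4]
```

Emit:
{"api": "send_rows", "payload": {
  "targets": "3 1 0.3 0 255;7 1 1 0 255;11 1 2 0 255;15 1 3.2 0 255;19 1 4.8 0 255;22.5 1 6.6 0 255;26 1 8.7 0 255;29.4 1 11 0 255;32.5 1 13.7 0 255;35.6 1 16.5 0 255;38.3 1 19.6 0 255;41 1 23 0 255;43 1 26.3 0 255;45.2 1 30 0 255;46.8 1 33.7 0 255;48.3 1 37.5 0 255;49.4 1 41.5 0 255;50.3 1 45.5 0 255;50.9 1 50 0 255;51.2 1 53 0 255"
}}

```text
time: 12.45
ee_pos: [0.4889, 0.1634, 0.0943]
tcp_rot: [179.3, 1.3, 169.8]
wrist_force: [-13.6, -2.7, 105.8]
opening: 0.0001
grasp_force: 54.4
```

Emit:
{"api": "send_rows", "payload": {
  "targets": "0 0 1 0 255;0 0 2 0 255;0 0 3 0 255;0 0 3 0 255"
}}

```text
time: 12.95
ee_pos: [0.489, 0.1636, 0.0937]
tcp_rot: [179.2, 1.4, 169.8]
wrist_force: [-19.4, -3.2, 113.0]
opening: 0.0001
grasp_force: 57.9
```

The fingers slipped off and are pressing on something at 113 N, so I back off straight up.

Emit:
{"api": "send_rows", "payload": {
  "targets": "0 0 -8 0 255;0 0 -20 0 255;0 0 -50 0 255;0 0 -100 0 255;0 0 -130 0 255;-60 120 -130 0 255;-60 120 -130 0 255"
}}

```text
time: 13.82
ee_pos: [0.5574, 0.2614, 0.2068]
tcp_rot: [-180.0, 0.1, 169.7]
wrist_force: [1.2, 0.7, 1.3]
opening: 0.0
grasp_force: 0.0
```

```bash
python3 - <<'E'
from h import *
a=cv2.resize(camera("side")[175:375,230:400],None,fx=2.5,fy=2.5,interpolation=2)
b=cv2.resize(camera("top")[165:315,180:430],None,fx=1.5,fy=1.5,interpolation=2)
c=np.zeros((500,800,3),np.uint8);c[:500,:425]=a;c[:225,425:800]=b;cv2.imwrite("pics/g2.png",c)
rows([[0,0,0]])
E
```

```text
t 13.925 F [-0.8 -0.  -0.5] open 4.7694886851659975e-05
turn 0.1
tcp in box [-32.9 160.9] 201.0
[ -33.6 -160.2  201.4]
```

View pics/g2.png

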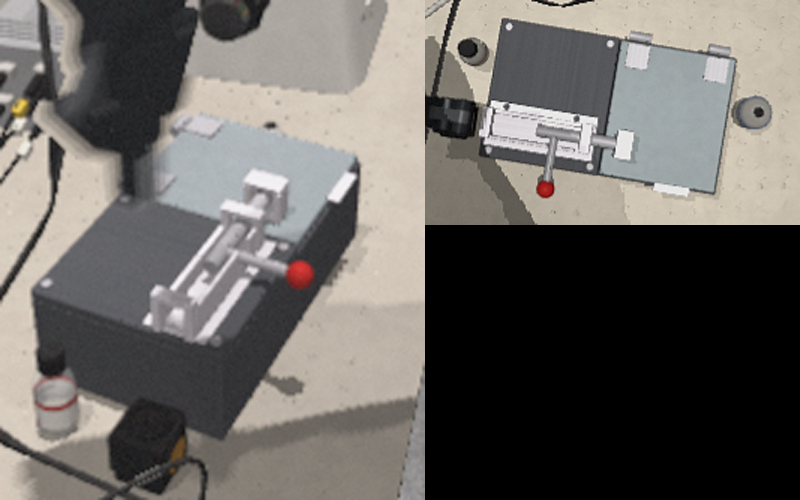

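The handle lies down in the notch, with the knob at side (300,275) and top (545,189) in the composite. I'll check the angle and bolt value numerically.

```bash
python3 - <<'E'
from h import *
p=np.load("p.npy")
def c(n,box):
    i=camera(n);h=cv2.cvtColor(i,cv2.COLOR_BGR2HSV);m=cv2.inRange(h,(0,170,90),(8,255,255))|cv2.inRange(h,(172,170,90),(180,255,255))
    x0,y0,x1,y1=box;s=np.zeros_like(m);s[y0:y1,x0:x1]=m[y0:y1,x0:x1]
    y,x=np.nonzero(s);return np.array([(x.min()+x.max())/2,(y.min()+y.max())/2])
t,s=c("top",(245,275,275,305)),c("side",(335,270,365,300));print(t,s)
f=lambda q:np.r_[proj("top",world(p,knob(*q)))[0]-t,proj("side",world(p,knob(*q)))[0]-s]
r=least_squares(f,[50,1.5],x_scale=[1,.02]);print(r.x,r.fun)
for h in(1.2,1.3,1.4,1.5,1.57):print(h,f([50,h]).round(1))
E
```

```text
[260. 291.] [349.5 284.5]
[45.49428782  1.57031774] [ 0.00292501 -0.28010384  0.078015   -0.02257864]
1.2 [  2.5  -1.5  -0.7 -12. ]
1.3 [ 2.6 -0.5  0.3 -9.1]
1.4 [ 2.7  0.1  0.9 -6.3]
1.5 [ 2.9  0.3  1.2 -3.6]
1.57 [ 3.   0.2  1.2 -1.7]
```

The handle is at 1.57 rad. The fit puts the bolt at 45.5 mm, but the notch geometry requires at least 47. A gentle sideways nudge on the knob will make sure it sits at the stop.

Emit:
{"api": "send_rows", "payload": {
  "targets": "30 -33 0 0 255;57 -66 0 0 255;57 -66 40 0 255;57 -66 80 0 255;57 -66 113 0 255;57 -66 113 0 255;57 -70 113 0 255;57 -74 113 0 255;57 -78 113 0 255;57 -82 113 0 255;57 -84 113 0 255;57 -84 113 0 255"
}}

```text
time: 15.52
ee_pos: [0.4855, 0.1884, 0.0933]
tcp_rot: [-180.0, -0.0, 169.8]
wrist_force: [1.1, 0.1, 0.0]
opening: 0.0005
grasp_force: 0.0
```

Emit:
{"api": "send_rows", "payload": {
  "targets": "0 0 6 0 255;0 -2 6 0 255;0 -4 6 0 255;0 -5 6 0 255;0 -6 6 0 255;0 -6 6 0 255"
}}

```text
time: 16.27
ee_pos: [0.4845, 0.183, 0.0874]
tcp_rot: [179.9, -0.0, 169.8]
wrist_force: [0.2, 4.5, -0.2]
opening: 0.0002
grasp_force: 2.1
```

Emit:
{"api": "send_rows", "payload": {
  "targets": "0 -1 0 0 255;0 -1.5 0 0 255;0 -1.5 0 0 255"
}}

```text
time: 16.65
ee_pos: [0.4844, 0.1825, 0.0876]
tcp_rot: [179.8, 0.0, 169.8]
wrist_force: [0.5, 9.6, -0.2]
opening: -0.0001
grasp_force: 4.4
```

The bolt is hard against its stop. Now I retreat.

Emit:
{"api": "send_rows", "payload": {
  "targets": "0 8 0 0 255;0 20 0 0 255;0 20 -40 0 255;0 20 -90 0 255;0 20 -130 0 255;0 70 -130 0 255;0 120 -130 0 255;0 120 -130 0 255;0 120 -130 0 255"
}}

```text
time: 17.77
ee_pos: [0.5053, 0.2993, 0.2169]
tcp_rot: [-179.9, -0.0, 169.8]
wrist_force: [0.1, -0.3, -0.0]
opening: -0.0001
grasp_force: 0.0
```

```bash
python3 - <<'E'
from h import *
a=cv2.resize(camera("side")[175:375,230:400],None,fx=2.5,fy=2.5,interpolation=2)
b=cv2.resize(camera("top")[165:315,180:430],None,fx=1.5,fy=1.5,interpolation=2)
c=np.zeros((500,800,3),np.uint8);c[:500,:425]=a;c[:225,425:800]=b;cv2.imwrite("pics/g3.png",c)
E
```

```text
(no output)
```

View pics/g3.png

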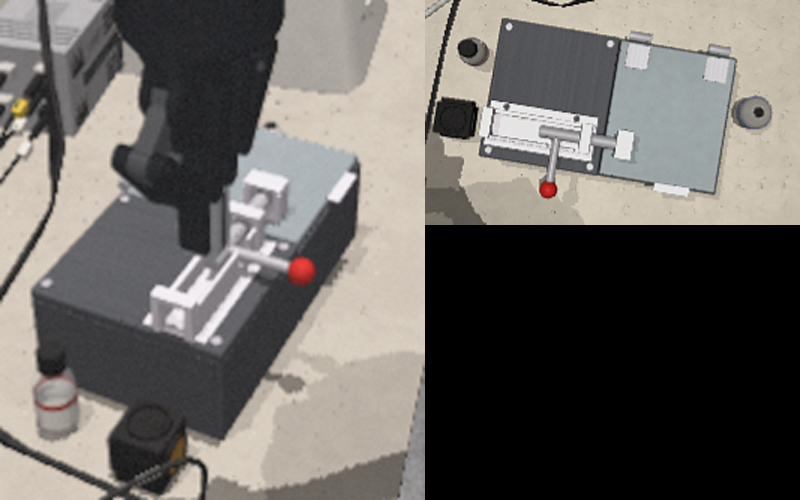

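The knob shifted about 2 mm further home, now at (301,271) and (548,189). The lid is shut, the bystanders are in place and the arm is clear.

```bash
python3 -c "
from workcell import ticket
print(ticket.job_done())"
```

```text
the job is handed in; nothing more can be done
None
```

I handed the job in with the lid shut, the bolt home in the keeper, the handle fully down in the notch and the bystanders undisturbed, but the hand-in returned no verdict and the wrist force reached 113 N (limit 120 N) when the knob slipped out of the grip.

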